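# Line up the dose cups and open the safety-cap bottle

### The arm

A 6-joint arm with a two-finger parallel gripper is mounted at the origin on the work surface. World frame = base frame: x ahead of the robot, y to its left, z up, the work surface at z = 0. Lengths are in m, angles in degrees, forces in N, time in s.
With the tool pointing down it reaches from about 0.3 to 0.85 m from the base axis. Payload 4.2 kg.
Tool frame: the origin (TCP) lies at the centre of the arm's flange, where the gripper is bolted on; the fingertips stand 191 mm ahead of it and the grasp point (between the pads) lies 172 mm ahead of it; x points along the fingers, y is the direction in which the jaws open and shut, and the axes are right-handed (so a half turn about x gives the same grasp; the last joint's range is limited). The gripper opens to 91 mm and grips with 3 to 60 N. Pads are 32 mm wide; open, the fingers measure 118 mm over their backs; the gripper's body (76 mm by 178 mm) begins 60 mm behind the grasp point.
Start: joints at [-71.448, 18.312, 89.639, -0, 72.044, -1.146], TCP at [0.194, -0.541, 0.405] pointing down, gripper open.
Joint ranges: [-177.97, 177.97], [-48.28, 115.42], [12.27, 149.76], [-77.06, 257.06], [2.81, 150.46], [-146.56, 146.56]. Speed limits (degrees/s): [147.25, 147.25, 180, 180, 180, 180].

### API

Orientations are given as [roll, pitch, yaw] about the fixed x, y, z axes, in that order (R = Rz(yaw) Ry(pitch) Rx(roll)).
In Python, from cell import arm gives the robot as it stands.
- The arm moves only by the tool jog_arm, never from a script. Its arguments are lists of equal length, an entry for each row: "grip": the opening, from -1 (shut) to 1 (fully open); "travel": the shift along the tool's x, y, z in cm, a list of three; "turn": the turn, a rotation vector about the tool's x, y, z in rad, a list of three. In form: {"grip": [grip, ...], "travel": [[tx, ty, tz], ...], "turn": [[rx, ry, rz], ...]}. A call has 1 to 12 rows; each row is the pose to reach, as a shift and turn from the pose commanded when the call began, along the tool's axes at that moment; what a row does not reach only later rows make up. A row lasts 1/10 s, in which the tool goes at most 50 mm and 8.59 degrees, less where a joint would pass 70% of its speed; a pose out of reach is approached as far as the arm can. A call with a gripper value outside its range is refused whole. The fingers move at their own pace and stop on an object; "squeeze" is the grip in N (left out, the last holds). Time passes only in rows, so rows that repeat a pose let the fingers close. It gives the time, the measured TCP pose, the force and the opening at its end, in the units of the state.
- arm.read_state(): the state, without advancing time (a new reading comes with each control period).
- arm.get_image(name): name is "side" or "top"; returns the picture (480x640x3 uint8, red, green, blue); there is no depth.
- arm.get_calibration(name): a dict with "vfov" (degrees; the focal length in pixels is half the picture's height over the tangent of half this angle, whatever the lens; pixels are square), "cx", "cy" (the principal point, pixels), "T" (4x4, takes a point from camera to world coordinates). Camera axes: x right, y down, z forward; pixel columns grow to the right and rows downward; lengths in m; the calibration is good to about 2 mm. A picture is of the moment at which its call begins. get_calibration takes no time and is no camera call.
- arm.close_job(): hands the job in, once; it reports no verdict.
The state is a dict: "time": time; "joint_pos": joint angles; "joint_vel": joint speeds; "tau": joint torques, N m; "eef_pos": TCP position; "tool_rot": TCP orientation; "wrist_force": force on the tool from outside, world axes, zero at the start; "moment": the same for the moment, N m; "width": finger opening in m.
Only numpy, scipy, OpenCV 4.12 (cv2) and the standard library are available. Lean on these libraries where they do the work, as an engineer would, in place of code of your own. Each camera call takes 0.05 s, during which the arm holds its last target. There are 200 camera calls.

### The job

Get ready to portion vitamins: nudge the three small steel cups into an even row, one standing upright inside each printed ring on the cork mat, and then open the bottle in its holder: push its safety cap down, twist it anticlockwise (seen from above) while it is pushed down, and lift it straight off. Finish while still gripping the cap, held level and still about five centimetres straight above the bottle's open mouth; the cups stay in their rings, and the lunchbox, plates and cutlery are left alone.

Things in the scene. Friction and masses are not known exactly. Their poses are not given: they have to be found in the camera images.
- mat: cork mat fixed on the table, 170 mm (its x) by 240 mm (its y), 3 mm thick; origin at the centre of its underside. Three dark printed rings (inner diameter 59 mm) stand 75 mm apart in a straight row along its y axis
- ring_0 (a point): centre of the printed ring at the mat's -y end, on the mat's top face
- ring_1 (a point): centre of the middle printed ring, on the mat's top face
- ring_2 (a point): centre of the printed ring at the mat's +y end, on the mat's top face
- cup_a: round open steel cup, 44 mm across at the rim and slightly narrower at the foot, 40 mm high, 50 g, loose on the mat; origin at the centre of its underside, z up. The three cups are alike: any cup may go in any ring
- cup_b: round open steel cup, 44 mm across at the rim and slightly narrower at the foot, 40 mm high, 50 g, loose on the mat; origin at the centre of its underside, z up. The three cups are alike: any cup may go in any ring
- cup_c: round open steel cup, 44 mm across at the rim and slightly narrower at the foot, 40 mm high, 50 g, loose on the mat; origin at the centre of its underside, z up. The three cups are alike: any cup may go in any ring
- bottle: amber bottle held fast in a holder fixed to the table (neither turns nor lifts): wooden base 110 mm square, 10 mm high; rubber collar 76 mm across up to 35 mm; bottle 64 mm across up to 84 mm; neck 34 mm across (44 mm over its tabs) up to the mouth at 128 mm. Origin at the centre of the base's underside, z up along the bottle's axis, any yaw
- bottle_mouth (a point): centre of the bottle's mouth on its axis, 128 mm above the table. Cap pushed down more than 4 mm (stop at 8 mm) can turn anticlockwise seen from above, never clockwise; 0.75 to 1.25 rad from its seated position (best 1.0, hard stop at about 1.27) it is free to be lifted straight off. Without push and turn it does not come off
- cap: white ribbed round push-and-turn cap, loose, 30 g, 54 mm across (56 over the ribs, only for looks), 30 mm high. Origin at the centre of its lower rim, z up; seated, its origin is 110 mm above the table and its x axis within 0.06 rad of the bottle's. Three lugs inside lock under tabs on the neck, pushed up into notches by the spring in the mouth; 2 mm of sideways play
- liner (a joint): white sprung disc in the bottle's mouth that the cap pushes down: about 0 m with the cap seated (4 N), grows to 0.008 as the cap is pushed fully down (8 N), -0.001 with the cap off
- lunchbox: purple open lunchbox with a sliding divider, 120 x 170 x 50 mm, bystander; origin at the centre of its underside
- plates: two stacked white melamine plates, 170 mm across, 25 mm high, bystander; origin at the centre of the underside
- cutlery: spoon and fork in a grey clip holder, 50 x 200 x 20 mm, bystander; origin at the centre of the underside
Things that resemble listed ones, but are neither listed nor needed, are in the scene too. What is shaped like the cup_b but green is not meant.

How it is judged:
By the outcome, as a careful person would: the job done as asked, in the order asked, and still so for the second after the job is handed in, while the arm keeps its last pose, push and grip.
It also fails if it takes over 66 s, if anything falls off the work surface, if the arm or the gripper's body presses on something with over 40 N, if the wrist force passes 120 N, or if a joint passes its speed limit or range.

## Working session

There is one attempt and no reset: what is moved stays moved. The work goes in short steps, Python scripts to look and compute and a tool call to move; the robot and the scene stay as the last step left them, time stands still between calls to the robot, and variables do not carry over. Pictures are saved under pics/ and viewed, about 8 in all and at most 12, crops included, and the job is handed in when it is done.

Besides the shell and the picture viewer there is one more tool, called after "Emit:" by a JSON object that holds its "name" and its "arguments", one argument or row to a line. jog_arm: Moves the arm, as the interface text tells. Its arguments: {"type":"object","properties":{"grip":{"type":"array"},"travel":{"type":"array"},"turn":{"type":"array"},"squeeze":{"type":"number"}},"required":["grip","travel","turn"]}

```bash
mkdir -p pics
python3 - <<'E'
from cell import arm
import cv2
s=arm.read_state();print(s)
for n in("top","side"):
    c=arm.get_calibration(n);print(n,c)
    cv2.imwrite(f"pics/{n}0.png",arm.get_image(n)[:,:,::-1])
E
```

```text
{'time': 0.0, 'joint_pos': array([-7.14477979e+01,  1.83503947e+01,  8.97073735e+01,  1.97988311e-03,
        7.20442442e+01, -1.14577324e+00]), 'joint_vel': array([-0.02022237,  0.03323136,  0.00179775,  0.04269971, -0.03728704,
       -0.06199319]), 'tau': array([ 1.39592303e-03, -4.12456834e+01, -2.31975800e+01,  7.30003905e-02,
        4.57438873e-02, -1.51195741e-04]), 'eef_pos': array([ 0.19376027, -0.54118046,  0.40392593]), 'tool_rot': array([-92.20289259,  89.89797025, 107.4944707 ]), 'wrist_force': array([-0.24531209, -0.19561158, -0.05199197]), 'moment': array([-0.00492519, -0.01859188, -0.013387  ]), 'width': 0.09107671387933719}
top {'vfov': 45.19990926639385, 'cx': 312.88051488352806, 'cy': 237.5881843196569, 'T': array([[ 0.01318718, -0.99310174,  0.11651198,  0.4644925 ],
       [-0.99977024, -0.01506473, -0.01524868,  0.02398329],
       [ 0.01689871, -0.11628412, -0.99307222,  1.29747941],
       [ 0.        ,  0.        ,  0.        ,  1.        ]])}
side {'vfov': 45.58344041231895, 'cx': 312.8017436023661, 'cy': 248.73723980049135, 'T': array([[-0.80304462, -0.28158967,  0.52519197, -0.18857781],
       [-0.59560755,  0.40775008, -0.69209213,  1.03174141],
       [-0.01926108, -0.86858916, -0.49515845,  0.83317787],
       [ 0.        ,  0.        ,  0.        ,  1.        ]])}
```

View pics/top0.png

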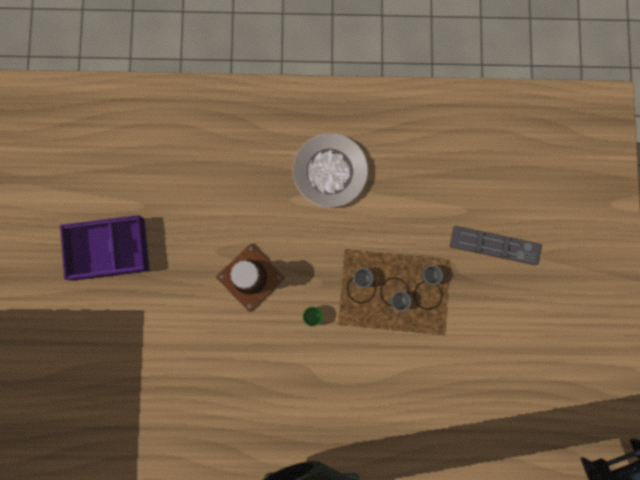

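View pics/side0.png

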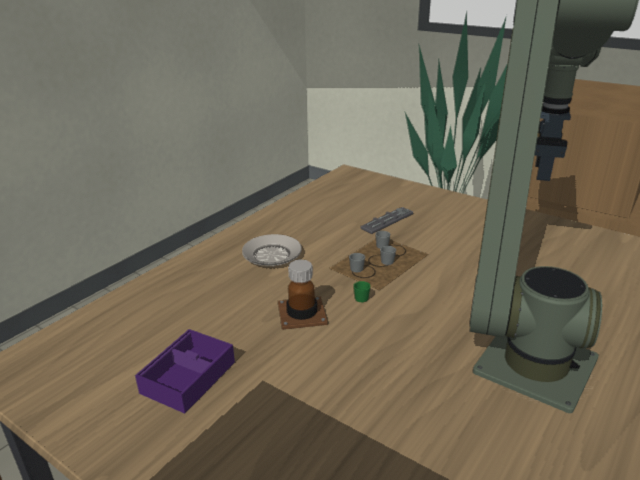

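```bash
cat > h.py <<'E'
from cell import arm
import cv2, numpy as np
def ray(n,u,v,z):
    c=arm.get_calibration(n);T=c["T"];f=240/np.tan(np.radians(c["vfov"]/2))
    d=T[:3,:3]@np.array([(u-c["cx"])/f,(v-c["cy"])/f,1.]);o=T[:3,3]
    return (o+d*(z-o[2])/d[2])[:2]
def proj(n,p):
    c=arm.get_calibration(n);T=c["T"];f=240/np.tan(np.radians(c["vfov"]/2))
    q=T[:3,:3].T@(np.array(p)-T[:3,3]);return q[:2]/q[2]*f+[c["cx"],c["cy"]]
def comps(m,amin,x0=0,y0=0):
    n,l,st,ce=cv2.connectedComponentsWithStats(m.astype(np.uint8))
    return [(st[i],ce[i]+[x0,y0]) for i in range(1,n) if st[i][4]>=amin]
E
python3 - <<'E'
from h import *
im=cv2.imread("pics/top0.png");hsv=cv2.cvtColor(im,cv2.COLOR_BGR2HSV)
x0,y0,x1,y1=335,244,457,340
s=hsv[y0:y1,x0:x1]
for st,c in comps(s[:,:,1]<75,40,x0,y0): print("cup",st,c.round(1),ray("top",*c,.043).round(4))
for n,(a,b,c2,d) in {"mat":(x0,y0,x1,y1),"hold":(205,235,295,318)}.items():
    cv2.imwrite(f"pics/{n}1.png",cv2.resize(im[b:d,a:c2],None,fx=6,fy=6,interpolation=cv2.INTER_CUBIC))
for st,c in comps((hsv[235:318,205:295,1]<75)&(hsv[235:318,205:295,2]>120),40,205,235): print("cap",st,c,ray("top",*c,.14))
im=cv2.imread("pics/side0.png");cv2.imwrite("pics/s1.png",cv2.resize(im[225:335,270:430],None,fx=5,fy=5,interpolation=cv2.INTER_CUBIC))
E
```

```text
cup [ 87  21  22  20 342] [432.2 274.6] [ 0.5343 -0.2567]
cup [ 18  24  21  20 326] [363.2 277.5] [ 0.5259 -0.1059]
cup [ 55  47  22  20 329] [400.5 300.7] [ 0.4768 -0.1872]
cap [ 25  26  28  27 571] [243.54465849 273.91943958] [0.52493659 0.14410533]
```

View pics/mat1.png

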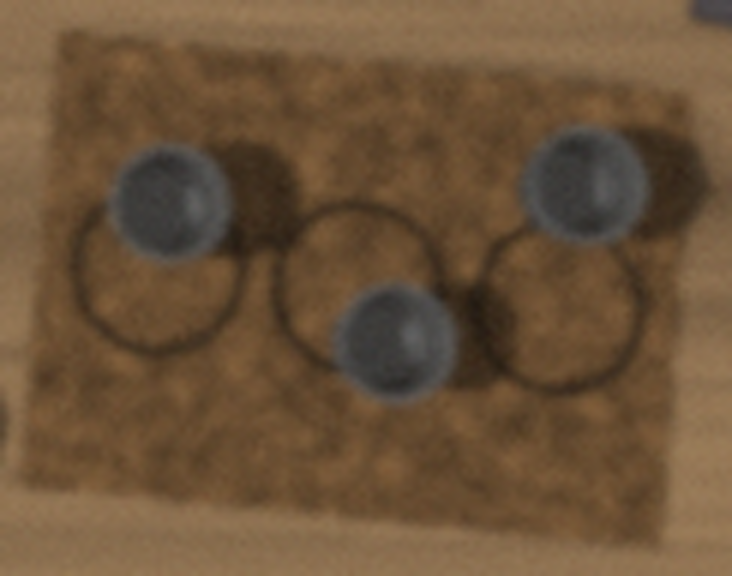

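View pics/hold1.png

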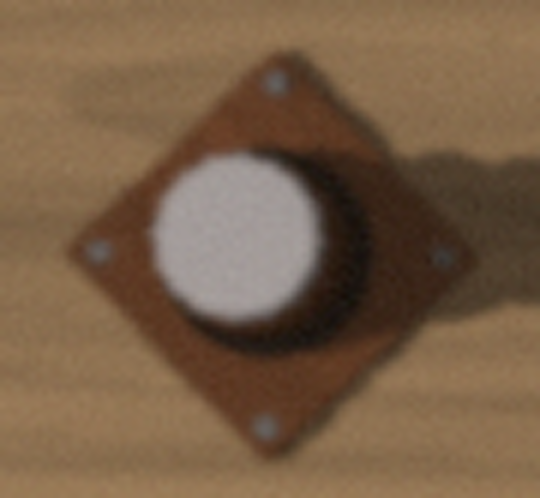

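```bash
cat >> h.py <<'E'
from scipy.spatial.transform import Rotation as Ro
G=.172
def Rnow(s): return Ro.from_euler("xyz",s["tool_rot"],degrees=True).as_matrix()
def down(y):  # tool x down, jaw axis y
    y=np.array([y[0],y[1],0.]);y/=np.linalg.norm(y);x=np.array([0,0,-1.]);return np.c_[x,y,np.cross(x,y)]
def go(gp,R2):  # grasp point target -> travel, turn; from the measured pose
    s=arm.read_state();R=Rnow(s);p=np.array(gp)-G*R2[:,0]
    t=R.T@(p-s["eef_pos"])*100;r=Ro.from_matrix(R.T@R2).as_rotvec()
    print("t",s["time"],"travel",t.round(2),"turn",r.round(3),"len",np.linalg.norm(t).round(1),"j6",s["joint_pos"][5].round(1))
E
python3 - <<'E'
from h import *
w=lambda a,x0,y0,z:ray("top",a[0]/6+x0,a[1]/6+y0,z)
r=[w(a,335,244,.003) for a in((158,268),(360,288),(562,308))]
c=[w(a,335,244,.043) for a in((171,202),(396,342),(587,185))]
m=np.mean([w(a,335,244,.003) for a in((62,33),(690,92),(660,545),(22,487))],0)
print("rings",np.round(r,4),"cups",np.round(c,4),"mat",m,[np.linalg.norm(r[0]-r[1]),np.linalg.norm(r[1]-r[2])])
my=(r[0]-r[2])/np.linalg.norm(r[0]-r[2]);mx=np.array([my[1],-my[0]]);print("mx",mx,"my",my)
for a,b in zip(c,r): print("offset mat xy",np.round([(a-b)@mx,(a-b)@my],4))
sc=[w(a,205,235,.010) for a in((275,83),(97,250),(443,257),(265,428))];print("base",np.mean(sc,0),"cap",w((237,238),205,235,.14))
print(sc)
print(Rnow(arm.read_state()).round(3))
for s in(1,-1): go([*c[2],.12],down(s*mx))
E
```

```text
rings [[ 0.5028 -0.106 ]
 [ 0.4964 -0.1816]
 [ 0.49   -0.2572]] cups [[ 0.5255 -0.1066]
 [ 0.4761 -0.1882]
 [ 0.5338 -0.2581]] mat [ 0.4965453 -0.1811441] [np.float64(0.07587089614895083), np.float64(0.07591855054030874)]
mx [ 0.99642145 -0.08452394] my [0.08452394 0.99642145]
offset mat xy [0.0227 0.0013]
offset mat xy [-0.0196 -0.0083]
offset mat xy [0.0438 0.0028]
base [0.52433294 0.14301747] cap [0.52346848 0.14215552]
[array([0.58808589, 0.14283108]), array([0.52491743, 0.20712117]), array([0.524118  , 0.07888759]), array([0.46021044, 0.14323005])]
[[-0.001  0.337 -0.941]
 [ 0.002 -0.941 -0.337]
 [-1.    -0.002 -0.   ]]
t 0.1 travel [ 11.23 -15.17 -41.56] turn [-1.142e+00 -1.000e-03  1.000e-03] len 45.6 j6 -1.1
t 0.1 travel [ 11.23 -15.17 -41.56] turn [1.999e+00 2.000e-03 1.000e-03] len 45.6 j6 -1.1
```

Emit:
{"name": "jog_arm", "arguments": {
  "grip": [1, 1, 1, 1, 1, 1, 1, 1, 1, 1, 1, 1],
  "travel": [
    [1, -1.5, -4.2],
    [2.2, -3, -8.3],
    [3.4, -4.6, -12.5],
    [4.5, -6.1, -16.6],
    [5.6, -7.6, -20.8],
    [6.7, -9.1, -25],
    [7.9, -10.6, -29.1],
    [9, -12.1, -33.3],
    [10.1, -13.7, -37.4],
    [11.2, -15.2, -41.6],
    [11.2, -15.2, -41.6],
    [11.2, -15.2, -41.6]
  ],
  "turn": [
    [-0.114, 0, 0],
    [-0.228, 0, 0],
    [-0.343, 0, 0],
    [-0.457, 0, 0],
    [-0.571, 0, 0],
    [-0.685, 0, 0],
    [-0.8, 0, 0],
    [-0.914, 0, 0],
    [-1.03, 0, 0],
    [-1.142, 0, 0],
    [-1.142, 0, 0],
    [-1.142, 0, 0]
  ],
  "squeeze": 5
}}

```text
time: 1.3
eef_pos: [0.5346, -0.2572, 0.2919]
tool_rot: [-98.4, 89.9, 166.9]
wrist_force: [-0.3, 0.0, -0.4]
width: 0.0912
```

Run:
```python
from h import *
mx=[.99642,-.08452]
go([.5338,-.2581,.030],down(mx))
print(arm.read_state()["joint_pos"].round(1))
```

```text
t 1.3 travel [ 8.99 -0.05  0.1 ] turn [ 0.001 -0.     0.002] len 9.0 j6 -22.0
[-26.8  25.1  96.4  -0.   58.6 -22. ]
```

Emit:
{"name": "jog_arm", "arguments": {
  "grip": [1, 1, 1, 1, 1, 0, 0, -0.2, -0.2, -0.2, -0.2, -0.2],
  "travel": [
    [2.5, 0, 0.1],
    [5, 0, 0.1],
    [7, 0, 0.1],
    [8.5, 0, 0.1],
    [9, 0, 0.1],
    [9, 0, 0.1],
    [9, 0, 0.1],
    [9, 0, 0.1],
    [9, 0, 0.1],
    [9, 0, 0.1],
    [9, 0, 0.1],
    [9, 0, 0.1]
  ],
  "turn": [
    [0, 0, 0],
    [0, 0, 0],
    [0, 0, 0],
    [0, 0, 0],
    [0, 0, 0],
    [0, 0, 0],
    [0, 0, 0],
    [0, 0, 0],
    [0, 0, 0],
    [0, 0, 0],
    [0, 0, 0],
    [0, 0, 0]
  ]
}}

```text
time: 2.5
eef_pos: [0.5341, -0.259, 0.2029]
tool_rot: [-50.6, 90.0, -145.4]
wrist_force: [-0.8, -0.8, 1.8]
width: 0.0424
```

Emit:
{"name": "jog_arm", "arguments": {
  "grip": [-0.2, -0.2, -0.2, -0.2, -0.2, -0.2, -0.2, -0.2, 0.3, 0.6, 0.6, 0.6],
  "travel": [
    [0, -0.4, 0],
    [0, -1.2, 0.1],
    [0, -2, 0.1],
    [0, -2.8, 0.2],
    [0, -3.5, 0.2],
    [0, -4.1, 0.3],
    [0, -4.4, 0.3],
    [0, -4.4, 0.3],
    [0, -4.4, 0.3],
    [0, -4.4, 0.3],
    [0, -4.4, 0.3],
    [-1, -4.4, 0.3]
  ],
  "turn": [
    [0, 0, 0],
    [0, 0, 0],
    [0, 0, 0],
    [0, 0, 0],
    [0, 0, 0],
    [0, 0, 0],
    [0, 0, 0],
    [0, 0, 0],
    [0, 0, 0],
    [0, 0, 0],
    [0, 0, 0],
    [0, 0, 0]
  ]
}}

```text
time: 3.7
eef_pos: [0.4897, -0.258, 0.2118]
tool_rot: [-112.9, 89.8, 152.2]
wrist_force: [-0.1, -0.0, -0.5]
width: 0.071
```

Run:
```python
from h import *
mx=[.99642,-.08452]
go([.4761,-.1882,.030],down(mx))
```

```text
t 3.7 travel [ 1.   -1.94 -6.84] turn [-0.    -0.001  0.003] len 7.2 j6 -24.1
```

Emit:
{"name": "jog_arm", "arguments": {
  "grip": [0.6, 0.8, 1, 1, 1, 1, 1, 1, 1, 1, 1, 1],
  "travel": [
    [-2, 0, 0],
    [-4.5, 0, 0],
    [-5, -0.6, -2],
    [-5, -1.2, -4.5],
    [-5, -1.9, -6.5],
    [-5, -1.9, -6.8],
    [-3, -1.9, -6.8],
    [-1, -1.9, -6.8],
    [0.6, -1.9, -6.8],
    [1, -1.9, -6.8],
    [1, -1.9, -6.8],
    [1, -1.9, -6.8]
  ],
  "turn": [
    [0, 0, 0],
    [0, 0, 0],
    [0, 0, 0],
    [0, 0, 0],
    [0, 0, 0],
    [0, 0, 0],
    [0, 0, 0],
    [0, 0, 0],
    [0, 0, 0],
    [0, 0, 0],
    [0, 0, 0],
    [0, 0, 0]
  ]
}}

```text
time: 4.9
eef_pos: [0.4772, -0.189, 0.2033]
tool_rot: [68.7, 89.9, -26.2]
wrist_force: [0.8, -0.5, -0.3]
width: 0.0914
```

Emit:
{"name": "jog_arm", "arguments": {
  "grip": [0.3, 0, -0.2, -0.2, -0.2, -0.2, -0.2, -0.2, -0.2, -0.2, -0.2, -0.2],
  "travel": [
    [0, 0, 0],
    [0, 0, 0],
    [0, 0, 0],
    [0, 0, 0],
    [0, 0, 0],
    [0, 0.3, -0.1],
    [0, 0.8, -0.4],
    [0, 1.4, -0.6],
    [0, 1.8, -0.8],
    [0, 2, -0.8],
    [0, 2, -0.8],
    [0, 2, -0.8]
  ],
  "turn": [
    [0, 0, 0],
    [0, 0, 0],
    [0, 0, 0],
    [0, 0, 0],
    [0, 0, 0],
    [0, 0, 0],
    [0, 0, 0],
    [0, 0, 0],
    [0, 0, 0],
    [0, 0, 0],
    [0, 0, 0],
    [0, 0, 0]
  ]
}}

```text
time: 6.1
eef_pos: [0.4976, -0.1826, 0.2027]
tool_rot: [60.3, 90.0, -34.6]
wrist_force: [1.0, -0.1, -0.4]
width: 0.042
```

Emit:
{"name": "jog_arm", "arguments": {
  "grip": [0.3, 0.6, 0.6, 0.6, 0.6, 0.6],
  "travel": [
    [0, 0, 0],
    [0, 0, 0],
    [0, 0, 0],
    [0, 0, 0],
    [-2, 0, 0],
    [-5, 0, 0]
  ],
  "turn": [
    [0, 0, 0],
    [0, 0, 0],
    [0, 0, 0],
    [0, 0, 0],
    [0, 0, 0],
    [0, 0, 0]
  ]
}}

```text
time: 6.7
eef_pos: [0.4969, -0.1824, 0.2518]
tool_rot: [-105.4, 89.7, 159.7]
wrist_force: [0.7, -0.1, 0.8]
width: 0.0727
```

Run:
```python
from h import *
mx=[.99642,-.08452]
go([.5255,-.1066,.030],down(mx))
```

```text
t 6.7 travel [ 4.98  2.23 -7.79] turn [-0.    -0.001  0.004] len 9.5 j6 -16.5
```

Emit:
{"name": "jog_arm", "arguments": {
  "grip": [0.6, 0.8, 1, 1, 1, 1, 1, 1, 1, 1, 1, 1],
  "travel": [
    [0, 0.6, -2],
    [0, 1.3, -4.5],
    [0, 2, -7],
    [0, 2.2, -7.8],
    [0, 2.2, -7.8],
    [0.5, 2.2, -7.8],
    [2.2, 2.2, -7.8],
    [4, 2.2, -7.8],
    [5, 2.2, -7.8],
    [5, 2.2, -7.8],
    [5, 2.2, -7.8],
    [5, 2.2, -7.8]
  ],
  "turn": [
    [0, 0, 0],
    [0, 0, 0],
    [0, 0, 0],
    [0, 0, 0],
    [0, 0, 0],
    [0, 0, 0],
    [0, 0, 0],
    [0, 0, 0],
    [0, 0, 0],
    [0, 0, 0],
    [0, 0, 0],
    [0, 0, 0]
  ]
}}

```text
time: 7.9
eef_pos: [0.5264, -0.1071, 0.2035]
tool_rot: [78.5, 89.9, -16.3]
wrist_force: [-0.6, -0.6, -0.3]
width: 0.0912
```

Emit:
{"name": "jog_arm", "arguments": {
  "grip": [0.3, 0, -0.2, -0.2, -0.2, -0.2, -0.2, -0.2, -0.2, -0.2, -0.2, -0.2],
  "travel": [
    [0, 0, 0],
    [0, 0, 0],
    [0, 0, 0],
    [0, 0, 0],
    [0, 0, 0],
    [0, -0.3, 0],
    [0, -0.9, 0.1],
    [0, -1.5, 0.1],
    [0, -2, 0.1],
    [0, -2.3, 0.1],
    [0, -2.3, 0.1],
    [0, -2.3, 0.1]
  ],
  "turn": [
    [0, 0, 0],
    [0, 0, 0],
    [0, 0, 0],
    [0, 0, 0],
    [0, 0, 0],
    [0, 0, 0],
    [0, 0, 0],
    [0, 0, 0],
    [0, 0, 0],
    [0, 0, 0],
    [0, 0, 0],
    [0, 0, 0]
  ]
}}

```text
time: 9.1
eef_pos: [0.5027, -0.1058, 0.2027]
tool_rot: [-91.6, 89.9, 173.6]
wrist_force: [-1.5, 0.3, 0.9]
width: 0.0421
```

Emit:
{"name": "jog_arm", "arguments": {
  "grip": [0.3, 0.6, 0.6, 0.6, 0.6, 0.6, 0.8, 1],
  "travel": [
    [0, 0, 0],
    [0, 0, 0],
    [0, 0, 0],
    [0, 0, 0],
    [-2, 0, 0],
    [-6, 0, 0],
    [-11, 0, 0],
    [-14, 0, 0]
  ],
  "turn": [
    [0, 0, 0],
    [0, 0, 0],
    [0, 0, 0],
    [0, 0, 0],
    [0, 0, 0],
    [0, 0, 0],
    [0, 0, 0],
    [0, 0, 0]
  ]
}}

```text
time: 9.9
eef_pos: [0.5035, -0.1059, 0.3462]
tool_rot: [81.3, 89.7, -13.6]
wrist_force: [1.6, -0.2, 0.0]
width: 0.0859
```

Run:
```python
from h import *
s=arm.read_state();print(s["joint_pos"].round(1))
a=np.arctan2(-.08452,.99642)
for d in (-60,-45,-30,0): 
    print(d,end=" ");go([.524,.143,.19],down([np.cos(a+np.radians(d)),np.sin(a+np.radians(d))]))
```

```text
[-13.2  15.5 102.7  -0.   61.5  -8.3]
-60 t 9.9 travel [ -1.6   -0.06 -24.98] turn [ 1.047 -0.002 -0.005] len 25.0 j6 -8.3
-45 t 9.9 travel [ -1.6   -0.06 -24.98] turn [ 0.785 -0.001 -0.005] len 25.0 j6 -8.3
-30 t 9.9 travel [ -1.6   -0.06 -24.98] turn [ 0.523 -0.001 -0.005] len 25.0 j6 -8.3
0 t 9.9 travel [ -1.6   -0.06 -24.98] turn [-0.     0.001 -0.005] len 25.0 j6 -8.3
```

Emit:
{"name": "jog_arm", "arguments": {
  "grip": [1, 1, 1, 1, 1, 1, 1, 1],
  "travel": [
    [-0.3, 0, -4],
    [-0.6, 0, -8.5],
    [-1, 0, -13],
    [-1.3, 0, -17.5],
    [-1.6, 0, -22],
    [-1.6, -0.1, -25],
    [-1.6, -0.1, -25],
    [-1.6, -0.1, -25]
  ],
  "turn": [
    [0.1, 0, 0],
    [0.2, 0, 0],
    [0.3, 0, 0],
    [0.4, 0, 0],
    [0.5, 0, 0],
    [0.5, 0, 0],
    [0.5, 0, 0],
    [0.5, 0, 0]
  ]
}}

```text
time: 10.7
eef_pos: [0.5231, 0.1437, 0.3584]
tool_rot: [-3.6, 89.9, -127.1]
wrist_force: [-1.1, -0.3, 0.7]
width: 0.0911
```

Run:
```python
from h import *
im=arm.get_image("top")[:,:,::-1];si=arm.get_image("side")[:,:,::-1];cv2.imwrite("pics/side2.png",si)
s=cv2.cvtColor(im[244:340,335:457].copy(),cv2.COLOR_BGR2HSV)
for st,c in comps(s[:,:,1]<75,40,335,244): print("cup",st,c.round(1),ray("top",*c,.043).round(4))
a=cv2.resize(im[244:340,335:457],None,fx=3.2,fy=3.2,interpolation=3);b=cv2.resize(si[190:340,260:390],None,fx=3,fy=3,interpolation=3)
o=np.zeros((450,790,3),np.uint8);o[:a.shape[0],:a.shape[1]]=a;o[:b.shape[0],400:400+b.shape[1]]=b;cv2.imwrite("pics/c2.png",o)
hs=cv2.cvtColor(si.copy(),cv2.COLOR_BGR2HSV)
for st,c in comps((hs[250:290,280:325,1]<60)&(hs[250:290,280:325,2]>130),40,280,250): print("capside",st,c)
for d in ([.524,.143,.14],[.524,.143,.11]): print(proj("side",d),proj("top",d))
R=down([1,0]);s=arm.read_state();R=Rnow(s);print(R.round(3));print(s["eef_pos"]+G*R[:,0])
```

```text
cup [ 18  32  21  21 330] [362.7 286.4] [ 0.5066 -0.105 ]
cup [ 53  38  21  20 329] [398.3 291.8] [ 0.4959 -0.1825]
cup [ 86  41  22  21 339] [432.  295.1] [ 0.4897 -0.2559]
capside [  0   0  19  12 143] [287.37062937 254.3006993 ]
capside [  8  10  23  23 323] [297.05572755 271.62848297]
[300.14048738 265.47406958] [244.0847933  274.39514098]
[300.52501477 276.33535629] [245.56851538 275.16753312]
[[-0.     0.833 -0.553]
 [-0.001 -0.553 -0.833]
 [-1.    -0.     0.001]]
[0.52306226 0.14240529 0.18656561]
```

View pics/c2.png

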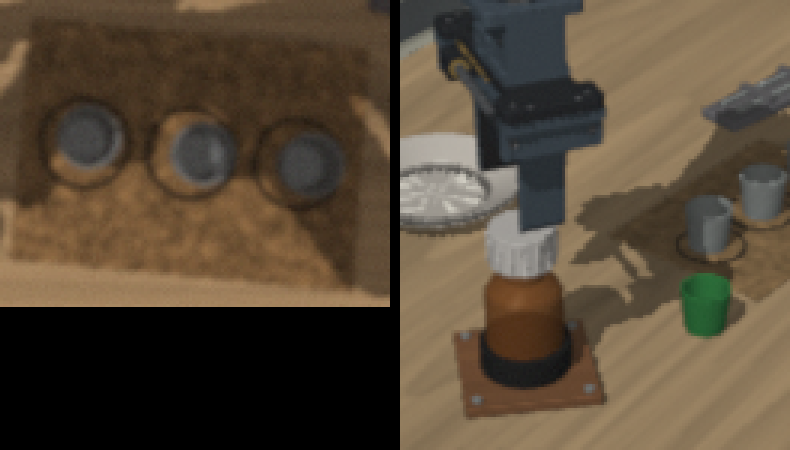

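Emit:
{"name": "jog_arm", "arguments": {
  "grip": [1, 1, 1, 1, 0.6, 0.4, 0.2, 0, 0, 0, 0, 0],
  "travel": [
    [2, 0, -0.1],
    [4, 0, -0.1],
    [5.5, 0, -0.1],
    [6, 0, -0.1],
    [6, 0, -0.1],
    [6, 0, -0.1],
    [6, 0, -0.1],
    [6, 0, -0.1],
    [6, 0, -0.1],
    [6, 0, -0.1],
    [6, 0, -0.1],
    [6, 0, -0.1]
  ],
  "turn": [
    [0, 0, 0],
    [0, 0, 0],
    [0, 0, 0],
    [0, 0, 0],
    [0, 0, 0],
    [0, 0, 0],
    [0, 0, 0],
    [0, 0, 0],
    [0, 0, 0],
    [0, 0, 0],
    [0, 0, 0],
    [0, 0, 0]
  ],
  "squeeze": 30
}}

```text
time: 12.0
eef_pos: [0.524, 0.1442, 0.2992]
tool_rot: [122.6, 89.9, -0.9]
wrist_force: [-0.3, -0.3, 4.0]
width: 0.0533
```

Run:
```python
from h import *
s=arm.read_state();R=Rnow(s);print(s["eef_pos"]+G*R[:,0],s["width"],s["wrist_force"],R.T@s["wrist_force"],s["moment"],s["joint_pos"].round(1))
```

```text
[0.52415012 0.14422108 0.12718592] 0.05328641508906779 [-0.27045733 -0.28405174  3.96353177] [-3.96379622 -0.06535256  0.384012  ] [-0.15346967 -0.13761547 -0.02669974] [ 14.2  20.6 102.7  -0.   56.6  47.7]
```

Emit:
{"name": "jog_arm", "arguments": {
  "grip": [-0.2, -0.2, -0.2, -0.2, -0.2, -0.2, -0.2, -0.2],
  "travel": [
    [0, 0, 0],
    [0, 0, 0],
    [0.2, 0, 0],
    [0.4, 0, 0],
    [0.6, 0, 0],
    [0.7, 0, 0],
    [0.7, 0, 0],
    [0.7, 0, 0]
  ],
  "turn": [
    [0, 0, 0],
    [0, 0, 0],
    [0, 0, 0],
    [0, 0, 0],
    [0, 0, 0],
    [0, 0, 0],
    [0, 0, 0],
    [0, 0, 0]
  ]
}}

```text
time: 12.8
eef_pos: [0.524, 0.1442, 0.2922]
tool_rot: [125.7, 89.9, 2.1]
wrist_force: [-0.2, -1.2, 7.1]
width: 0.0537
```

Run:
```python
from h import *
s=arm.read_state();R=Rnow(s);print(s["eef_pos"]+G*R[:,0],s["width"],s["wrist_force"],R.T@s["wrist_force"],s["moment"])
```

```text
[0.5241516  0.14420152 0.12015329] 0.053742068869988995 [-0.18450506 -1.19264038  7.10334759] [-7.10356149  0.51016059  1.09230515] [-0.14484275 -0.00206513 -0.02321034]
```

Emit:
{"name": "jog_arm", "arguments": {
  "grip": [-0.2, -0.2, -0.2, -0.2, -0.2, -0.2, -0.2, -0.2, -0.2, -0.2, -0.2, -0.2],
  "travel": [
    [0, 0, 0],
    [0, 0, 0],
    [0, 0, 0],
    [0, 0, 0],
    [0, 0, 0],
    [0, 0, 0],
    [0, 0, 0],
    [0, 0, 0],
    [0, 0, 0],
    [0, 0, 0],
    [0, 0, 0],
    [0, 0, 0]
  ],
  "turn": [
    [-0.06, 0, 0],
    [-0.16, 0, 0],
    [-0.26, 0, 0],
    [-0.36, 0, 0],
    [-0.46, 0, 0],
    [-0.56, 0, 0],
    [-0.66, 0, 0],
    [-0.76, 0, 0],
    [-0.86, 0, 0],
    [-0.96, 0, 0],
    [-1.02, 0, 0],
    [-1.02, 0, 0]
  ]
}}

```text
time: 14.0
eef_pos: [0.5239, 0.1444, 0.2922]
tool_rot: [107.2, 89.9, 42.2]
wrist_force: [-0.5, 0.5, 6.2]
width: 0.0536
```

Run:
```python
from h import *
s=arm.read_state();R=Rnow(s);print(s["eef_pos"]+G*R[:,0],s["width"],s["wrist_force"],R.T@s["wrist_force"],s["moment"],s["joint_pos"].round(1))
```

```text
[0.52405279 0.14454951 0.12018247] 0.05359923149954172 [-0.48676924  0.4527258   6.23463157] [-6.23468883 -0.24374252 -0.61788391] [ 0.02232944 -0.01118419  0.03937698] [ 14.2  21.1 103.2   0.   55.7 -10.8]
```

Emit:
{"name": "jog_arm", "arguments": {
  "grip": [-0.2, -0.2, -0.2, -0.2, -0.2, -0.2, -0.2, -0.2],
  "travel": [
    [-0.2, 0, 0],
    [-0.4, 0, 0],
    [-0.6, 0, 0],
    [-0.8, 0, 0],
    [-1, 0, 0],
    [-1.2, 0, 0],
    [-1.4, 0, 0],
    [-1.4, 0, 0]
  ],
  "turn": [
    [0, 0, 0],
    [0, 0, 0],
    [0, 0, 0],
    [0, 0, 0],
    [0, 0, 0],
    [0, 0, 0],
    [0, 0, 0],
    [0, 0, 0]
  ]
}}

```text
time: 14.8
eef_pos: [0.5237, 0.1441, 0.3056]
tool_rot: [-90.1, 90.0, -155.2]
wrist_force: [-0.3, 1.2, -1.4]
width: 0.0534
```

Emit:
{"name": "jog_arm", "arguments": {
  "grip": [-0.2, -0.2, -0.2, -0.2, -0.2, -0.2, -0.2, -0.2, -0.2, -0.2, -0.2, -0.2],
  "travel": [
    [-0.5, 0, 0],
    [-1.1, 0, 0],
    [-1.8, 0, 0],
    [-2.6, 0, 0],
    [-3.4, 0, 0],
    [-4.2, 0, 0],
    [-5, 0, 0],
    [-5.6, 0, 0],
    [-6, 0, 0],
    [-6.1, 0, 0],
    [-6.1, 0, 0],
    [-6.1, 0, 0]
  ],
  "turn": [
    [0, 0, 0],
    [0, 0, 0],
    [0, 0, 0],
    [0, 0, 0],
    [0, 0, 0],
    [0, 0, 0],
    [0, 0, 0],
    [0, 0, 0],
    [0, 0, 0],
    [0, 0, 0],
    [0, 0, 0],
    [0, 0, 0]
  ]
}}

```text
time: 16.0
eef_pos: [0.5237, 0.1442, 0.3664]
tool_rot: [-96.5, 90.0, -161.5]
wrist_force: [0.3, 0.1, -0.8]
width: 0.0539
```

Run:
```python
from h import *
im=arm.get_image("top")[:,:,::-1];si=arm.get_image("side")[:,:,::-1]
s=arm.read_state();R=Rnow(s);print(s["time"],s["eef_pos"]+G*R[:,0],R[:,0],s["width"],s["wrist_force"],s["joint_vel"].round(2))
hs=cv2.cvtColor(im[244:340,335:457].copy(),cv2.COLOR_BGR2HSV)
for st,c in comps(hs[:,:,1]<75,40,335,244): print("cup",st,c.round(1),ray("top",*c,.043).round(4))
a=cv2.resize(im[244:340,335:457],None,fx=3.2,fy=3.2,interpolation=3);b=cv2.resize(si[190:340,260:390],None,fx=3,fy=3,interpolation=3)
o=np.zeros((450,790,3),np.uint8);o[:a.shape[0],:a.shape[1]]=a;o[:b.shape[0],400:400+b.shape[1]]=b;cv2.imwrite("pics/c3.png",o)
for z in(.128,.178,.208): print(z,proj("side",[.524,.144,z]))
```

```text
16.1 [0.52361559 0.14412419 0.19432742] [-8.11812303e-04 -2.85211257e-04 -9.99999630e-01] 0.05340821770402734 [ 0.69809642  0.38985677 -0.0804518 ] [ 0.1  -0.01  0.01  0.1  -0.03  0.02]
cup [ 18  33  20  20 312] [362.5 286.4] [ 0.5066 -0.1046]
cup [ 52  38  22  20 338] [398.2 291.7] [ 0.4962 -0.1822]
cup [ 86  41  22  21 341] [432.  295.1] [ 0.4897 -0.2559]
0.128 [300.03456288 270.03252006]
0.178 [299.37491476 251.54259019]
0.208 [298.96704897 240.11011664]
```

View pics/c3.png

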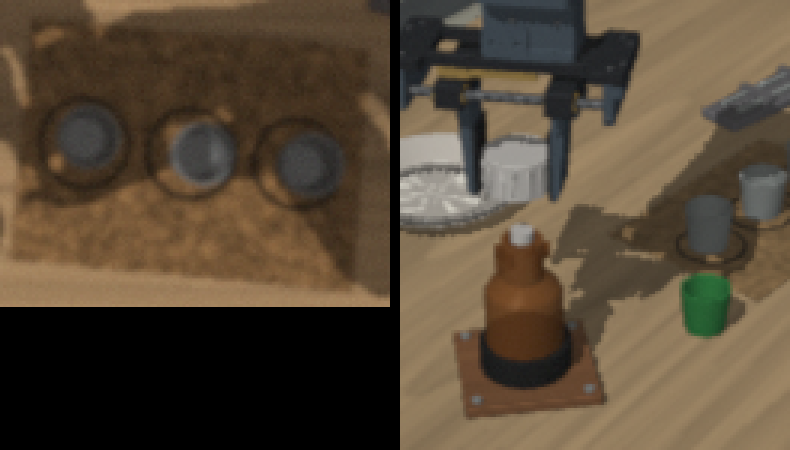

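The picture shows the cap held level between the fingers (side crop, about 515,170) and the open neck below it (about 522,235). All three cups stand inside their rings.

```bash
python3 -c "
from cell import arm
print(arm.close_job())"
```

```text
the job is handed in; nothing more can be done
None
```

The job is handed in at about 16 s, well under the 66 s limit. I slid the three steel cups into their rings with a light grip. I then pushed the cap down about 7 mm, turned it 1.02 rad anticlockwise and lifted it straight off.

**Cups:** the last picture shows all three upright inside their rings. Two are within about 1.5 mm of the ring centres. The cup at the mat's +y end measured about 4 mm off centre, against roughly 9 mm of room, so I left it.

**Cap:** it is still gripped at 53 mm, level and still. Its rim is about 49 mm above the mouth and within about 1–2 mm of the bottle's axis. While pressing I measured 6–7 N, and lifting met no resistance.

**Other items:** I did not touch the lunchbox, plates, cutlery or green cup. I did not re-measure their positions at the end.

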